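# Pump up the pressure station until its indicator pin is out

### The arm

A 7-joint arm with a two-finger parallel gripper is mounted at the origin on the work surface. World frame = base frame: x ahead of the robot, y to its left, z up, the work surface at z = 0. Lengths are in m, angles in degrees, forces in N, time in s.
With the tool pointing down it reaches from about 0.425 to 0.875 m from the base axis. Payload 4.7 kg.
Tool frame: the origin (TCP) lies at the very end of the fingers, on their centre line; the grasp point (between the pads) lies 19 mm behind it; z points along the fingers, y is the direction in which the jaws open and shut (so a half turn about z gives the same grasp; the last joint's range is limited). The gripper opens to 87 mm and grips with 3 to 60 N. Pads are 19 mm wide; open, the fingers measure 117 mm over their backs; the gripper's body (75 mm by 190 mm) begins 51 mm behind the grasp point.
Start: joints at [73.803, 18.392, -4.016, 83.108, 1.295, 78.541, -3.26], TCP at [0.19, -0.622, 0.223] pointing down, gripper open.
Joint ranges: [-163.93, 163.93], [-17.29, 119.83], [-79.2, 71.16], [3.27, 140.29], [-89.18, 269.18], [5.43, 117.66], [-154.24, 154.24]. Speed limits (degrees/s): [147.25, 147.25, 180, 180, 180, 180, 180].

### API

Orientations are given as [roll, pitch, yaw] about the fixed x, y, z axes, in that order (R = Rz(yaw) Ry(pitch) Rx(roll)).
In Python, from cell import * gives the robot as it stands.
- The arm moves only by the tool arm_command, never from a script. Its argument "targets" is a list that holds one entry, the list of rows, each a list of 7 numbers: the shift along the tool's x, y, z in m, then the turn, a rotation vector about the tool's x, y, z in degrees, then the gripper's target within -1 to 1 (shut at 1, half-way at 0, fully open at -1). In form: [[[tx, ty, tz, rx, ry, rz, claw], ...]]. A call has 1 to 10 rows; each row is the pose to reach, as a shift and turn from the pose commanded when the call began, along the tool's axes at that moment; what a row does not reach only later rows make up. A row lasts 1/10 s, in which the tool goes at most 50 mm and 8.59 degrees, less where a joint would pass 70% of its speed; a pose out of reach is approached as far as the arm can. A call with a gripper value outside its range is refused whole. The fingers move at their own pace and stop on an object; "newtons" is the grip in N (left out, the last holds). Time passes only in rows, so rows that repeat a pose let the fingers close. It gives the time, the measured TCP pose, the force and the opening at its end, in the units of the state.
- get_obs(): the state, without advancing time (a new reading comes with each control period).
- read_camera(name): name is "side" or "top" or "wrist"; returns a dict with "img" (400x640x3 uint8, red, green, blue), "z_map" (400x640 float32, m along the optical axis (not along the pixel's ray), 0 where there is no reading), "K" (3x3 intrinsics, pixels), "D" ([k1, k2, p1, p2, k3] as OpenCV has them; the pictures are not rectified), "origin" and "attitude" of the camera in the world. Camera axes: x right, y down, z forward; pixel columns grow to the right and rows downward; lengths in m; the calibration is good to about 2 mm. A picture is of the moment at which its call begins.
- sign_off(): hands the job in, once; it reports no verdict.
Trained networks look in the newest picture that a camera, given by its name, has taken for a name from the list of things; names that differ only in an ending like _2 or _b are one class to them, and where a whole thing is asked for, a point or a joint stands for the part that bears it (a point fixed in the world has none). Each returns a list of dicts, best first, with "conf" (0 to 1); they miss things now and then, are a little off and sometimes report something else, mostly with a low value. They report only what shows in the picture. A call takes as long as a camera call.
- search_frame(thing, camera): "position" ([column, row] in pixels, amid what is visible of it).
The state is a dict: "time_s": time; "qpos": joint angles; "joint_velocities": joint speeds; "effort": joint torques, N m; "tool_pos": TCP position; "tool_rot": TCP orientation; "force": force on the tool from outside, world axes, zero at the start; "wrist_torque": the same for the moment, N m; "grip_width": finger opening in m.
Only numpy, scipy, OpenCV 4.12 (cv2) and the standard library are available. Lean on these libraries where they do the work, as an engineer would, in place of code of your own. Each camera call takes 0.05 s, during which the arm holds its last target.

### The job

At the pressure station that carries the tall bottle, press the black plunger down with the fingertips, without gripping it, and let it come up again, over and over, until the steel indicator pin beside it stands fully out, and leave the plunger up. Do not touch the pin itself, do not press the plunger of the station with the squat jar, and leave the loose things on the bench where they are.

Things in the scene. Friction and masses are not known exactly. Their poses are not given: they have to be found in the camera images.
- station_tall: pressure station bolted to the bench, the one with the tall narrow-necked glass bottle (60 mm across, top 175 mm above the bench) on its base plate (plate 130 x 220 x 22 mm). Origin: centre of the plate's underside. In its frame (z up) the plunger's axis is at x 0, y +60 mm; the indicator pin's axis at x +35, y +5 mm; the vessel's axis at x 0, y -60 mm. This is the station to pump
- plunger_tall_top (a point): centre of the top of the plunger head of the tall-bottle station: a black mushroom head 60 mm across with a flat top 44 mm across, on an aluminium barrel; 115 mm above the bench at rest, 95 mm when fully down. z is up; it moves down with the head
- plunger_tall (a joint): how far that plunger is pressed, m: 0 up (at rest), 0.020 fully down against its stop. A spring returns it: about 5 N to start it moving, 10 N at the bottom, plus some drag when moved fast. Inside is a ratchet: pressing only re-cocks it, and the pin is lifted as the plunger comes back up. A full stroke (pressed at least 18 mm, then let all the way up) raises the pin about 8 mm; a press of 10 to 15 mm gives about 4 mm, and less than 8 mm may give nothing
- pin_tall_tip (a point): centre of the top of the indicator pin of the tall-bottle station: a steel pin 10 mm across with a 15 mm wide, 5 mm thick head, in an aluminium turret 26 mm across whose mouth is 55 mm above the bench. The tip is 60 mm above the bench with the pin in, 100 mm fully out
- pin_tall (a joint): how far that pin stands out of its turret, m: 0 fully in (head resting on the turret), about 0.040 fully out, where it stops rising however much one pumps. It stays where it is by friction, at the start somewhere from 0 to 0.010; once pumped it sits on steps 4 mm apart (... 0.032, 0.036, 0.040). It must be raised by the pump, never touched
- station_squat: pressure station bolted to the bench, the one with the squat wide glass jar (80 mm across, top 79 mm above the bench) on its base plate (plate 130 x 220 x 22 mm). Origin: centre of the plate's underside. In its frame (z up) the plunger's axis is at x 0, y +60 mm; the indicator pin's axis at x +35, y +5 mm; the vessel's axis at x 0, y -60 mm. Otherwise identical. Leave it alone
- plunger_squat_top (a point): the same point on the plunger of the squat-jar station, which is not to be pressed
- plunger_squat (a joint): how far the plunger of the squat-jar station is pressed, m: 0 up
- pin_squat (a joint): how far the indicator pin of the squat-jar station stands out, m; it must stay as it was
- pin_squat_tip (a point): top of the indicator pin of the squat-jar station
- cap_a: loose yellow screw cap, 32 mm across, 14 mm tall, lying on the base plate of the tall-bottle station; origin at the centre of its underside. Not to be disturbed
- cap_b: the same kind of cap, lying on the base plate of the squat-jar station
- cap_c: the same kind of cap, on the bench between the two stations
- flask: loose stoppered glass bottle, 54 mm across, 130 mm tall, standing beyond the stations; origin under its centre
- dish: loose clear round dish, 90 mm across, 16 mm tall, beyond the stations; origin under its centre
- beaker: loose glass beaker, 68 mm across, 85 mm tall, beyond the stations; origin under its centre
- spatula: loose steel spatula, 170 mm long, lying flat on the bench to the robot's right of the stations; x along its length

How it is judged (in metres and radians):
At the end, for the whole second after the job is handed in: The tall-bottle station's pin stands more than 38 mm out (fully out is 40 mm) and its plunger is up to within 2 mm; the squat-jar station's plunger is up and its pin within 3 mm of where it was; every loose thing is within 20 mm of where it was (value of joint pin_tall above 0.038 m and value of joint each of plunger_tall, plunger_squat below 0.002 m and distance of pin_squat_tip from where it was at the start of the episode below 0.003 m and distance of each of cap_a, cap_b, cap_c, flask, dish, beaker, spatula from where it was at the start of the episode below 0.02 m); the robot touches nothing.
It fails at once if the robot touches the indicator pin of either station (contact force between any of the fingers, the arm and pin_tall above 0.5 N or contact force between any of the fingers, the arm and pin_squat above 0.5 N).
It fails at once if the plunger of the squat-jar station is pressed more than 4 mm (value of joint plunger_squat above 0.004 m).
It fails at once if a loose bystander is moved more than 20 mm or lifted (distance of any of cap_a, cap_b, cap_c, flask, dish, beaker, spatula from where it was at the start of the episode above 0.02 m).
It fails at once if the plunger head is taken between the fingers instead of pressed on its top (horizontal distance between the grasp point and plunger_tall_top below 0.025 m and z of the grasp point in the frame of plunger_tall_top below 0.003 m).
It also fails if it takes over 51 s, if anything falls off the work surface, if the arm or the gripper's body presses on something with over 40 N, if the wrist force passes 120 N, or if a joint passes its speed limit or range.

## Working session

There is one attempt and no reset: what is moved stays moved. The work goes in short steps, Python scripts to look and compute and a tool call to move; the robot and the scene stay as the last step left them, time stands still between calls to the robot, and variables do not carry over. Pictures are saved under pics/ and viewed, and the job is handed in when it is done.

Besides the shell and the picture viewer there is one more tool, called by a JSON object that holds its "fn" and its "kwargs". arm_command: Moves the arm, as the interface text tells. Its arguments: {"type":"object","properties":{"targets":{"type":"array","items":{"type":"array","items":{"type":"array","items":{"type":"number"}}}},"newtons":{"type":"number"}},"required":["targets"]}

```bash
mkdir -p pics; ls; cat > h.py <<'E'
from cell import *
import numpy as np, cv2
from scipy.spatial.transform import Rotation as R
def save(c,n):
    cv2.imwrite(f'pics/{n}.png',c['img'][:,:,::-1])
def px(c,uv,z=None,plane=None):
    K=np.array(c['K']);D=np.array(c['D'])
    n=cv2.undistortPoints(np.array([[uv]],float),K,D)[0,0]
    A=np.array(c['attitude']);o=np.array(c['origin'])
    if A.shape!=(3,3): A=R.from_euler('xyz',A.ravel(),degrees=True).as_matrix()
    d=A@np.array([n[0],n[1],1])
    if plane is not None: s=(plane-o[2])/d[2]
    else: s=c['z_map'][int(round(uv[1])),int(round(uv[0]))] if z is None else z
    return o+s*d
E
python3 - <<'E'
from h import *
o=get_obs();print(o)
for n in ['side','top']:
    c=read_camera(n);save(c,n+'0');print(n,c['origin'],c['attitude'],c['K'])
    for t in ['plunger_tall_top','pin_tall_tip','station_tall','station_squat','plunger_squat_top','pin_squat_tip','cap_a','flask','beaker']:
        for r in search_frame(t,n)[:3]:
            print(t,r['conf'],np.round(r['position']),np.round(px(c,r['position']),3))
E
```

```text
pics
{'time_s': 0.0, 'qpos': array([73.80184766, 18.43903391, -4.0165828 , 83.17624674,  1.2968844 ,
       78.5391855 , -3.26024533]), 'joint_velocities': array([-0.05303369,  0.04140066,  0.03693002,  0.06957667, -0.05801789,
       -0.0206587 , -0.02909979]), 'effort': array([-4.22207868e-04, -4.91284204e+01, -4.04277295e-01, -3.12526238e+01,
       -6.41124928e-02,  4.37833916e-02,  1.97041340e-04]), 'tool_pos': array([ 0.1898956 , -0.62106242,  0.22145016]), 'tool_rot': array([-1.79890887e+02,  7.25403718e-03,  1.70090672e+01]), 'force': array([ 0.20087738,  0.35235007, -0.20459382]), 'wrist_torque': array([-0.00472251,  0.02108769,  0.02193214]), 'grip_width': 0.08720582788029568}
side [0.42871197 0.59211863 0.65471771] [-127.50950698   -0.35004116 -163.51766455] [[397.36107265   0.         321.54532773]
 [  0.         397.36107265 196.96298293]
 [  0.           0.           1.        ]]
plunger_tall_top 0.79 [375. 194.] [ 0.512 -0.132  0.112]
station_tall 0.44 [350. 359.] [0.429 0.592 0.655]
station_squat 0.69 [320. 349.] [0.521 0.275 0.114]
station_squat 0.41 [275. 175.] [ 0.
[... 346 characters left out ...]

beaker 0.23 [392. 206.] [ 0.475 -0.196  0.036]
top [ 0.45697059 -0.06982265  1.22598902] [-172.18999424   -0.74767062  -89.61709227] [[426.03321023   0.         326.57076422]
 [  0.         426.03321023 199.72305642]
 [  0.           0.           1.        ]]
plunger_tall_top 0.84 [356. 239.] [ 0.508 -0.161  0.115]
station_tall 0.88 [374. 238.] [ 0.514 -0.221  0.021]
station_squat 0.81 [221. 232.] [0.528 0.214 0.025]
station_squat 0.49 [216. 250.] [0.477 0.223 0.035]
pin_squat_tip 0.58 [294. 212.] [0.587 0.009 0.011]
cap_a 0.5 [366. 255.] [ 0.466 -0.196  0.036]
cap_a 0.5 [218. 250.] [0.477 0.217 0.038]
flask 0.95 [254. 146.] [0.759 0.116 0.099]
beaker 0.59 [376. 140.] [ 0.802 -0.23   0.008]
```

View pics/top0.png

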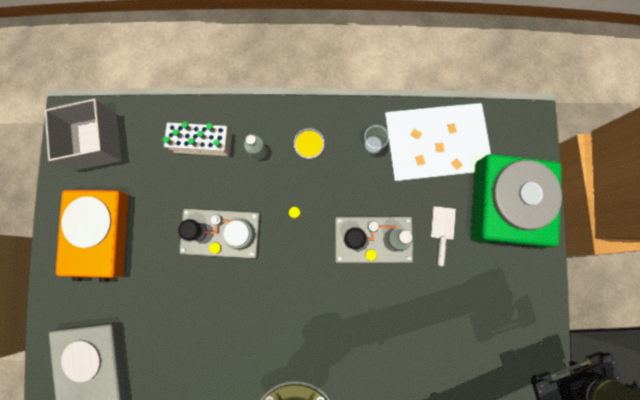

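View pics/side0.png

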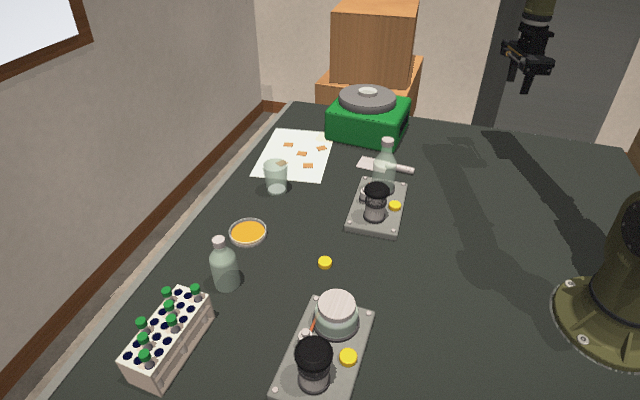

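The top view shows the tall station at about (374,239), with its plunger at (355,238), bottle at (401,238), pin at (373,227) and cap at (371,255). The squat station is on the left, plunger at (190,230). Next I'll measure the plunger head precisely.

```bash
python3 - <<'E'
from h import *
for n in ['top','side']:
    c=read_camera(n);A=R.from_euler('xyz',c['attitude'],degrees=True).as_matrix()
    z=c['z_map'];K=np.array(c['K']);D=np.array(c['D'])
    v,u=np.mgrid[0:400,0:640]
    nn=cv2.undistortPoints(np.stack([u,v],-1).reshape(-1,1,2).astype(float),K,D).reshape(400,640,2)
    P=np.dstack([nn,np.ones((400,640))])*z[...,None]@A.T+c['origin']
    def m(zl,zh,cx,cy,r):
        k=(z>0)&(P[...,2]>zl)&(P[...,2]<zh)&(np.hypot(P[...,0]-cx,P[...,1]-cy)<r)
        q=P[k];print(n,k.sum(),q.mean(0).round(4),((q.max(0)+q.min(0))/2).round(4),(np.ptp(q,axis=0)).round(4))
    m(.105,.125,.512,-.157,.05)
    m(.13,.2,.51,-.27,.06)
    m(.045,.12,.55,-.21,.035)
    k=(z>0)&(P[...,2]>.012)&(P[...,2]<.03)&(np.hypot(P[...,0]-.51,P[...,1]+.215)<.17)
    q=P[k][:,:2].astype(np.float32);print(cv2.minAreaRect(q))
    k=(z>0)&(P[...,2]>.05)&(np.hypot(P[...,0]-.545,P[...,1]+.21)<.02);print('pin z max',P[k][:,2].max() if k.any() else None)
    cc=c['img'][200:280,310:440] if n=='top' else c['img'][120:250,320:440]
    cv2.imwrite(f'pics/crop_{n}.png',cv2.resize(cc,None,fx=5,fy=4.5 if 0 else 5,interpolation=2)[:600,:,::-1])
E
```

```text
top 383 [ 0.5103 -0.1579  0.1126] [ 0.51   -0.1586  0.1128] [0.0577 0.0579 0.0155]
top 171 [ 0.5105 -0.276   0.1652] [ 0.5106 -0.2776  0.1545] [0.0386 0.031  0.0487]
top 69 [ 0.5455 -0.2124  0.0568] [ 0.5456 -0.2128  0.0569] [0.0227 0.0225 0.0189]
((0.5105875730514526, -0.21922118961811066), (0.1280069351196289, 0.22075477242469788), 0.1969996690750122)
pin z max 0.0663930888112847
side 347 [ 0.5127 -0.1511  0.1138] [ 0.514  -0.1551  0.112 ] [0.0595 0.0525 0.0139]
side 256 [ 0.5133 -0.2702  0.1567] [ 0.514  -0.2757  0.1539] [0.033  0.0338 0.0475]
side 42 [ 0.5539 -0.207   0.0538] [ 0.5526 -0.211   0.0555] [0.0178 0.0255 0.0204]
((0.5140671730041504, -0.21780183911323547), (0.13070838153362274, 0.22044993937015533), 0.40086764097213745)
pin z max 0.0656991495745084
```

View pics/crop_top.png

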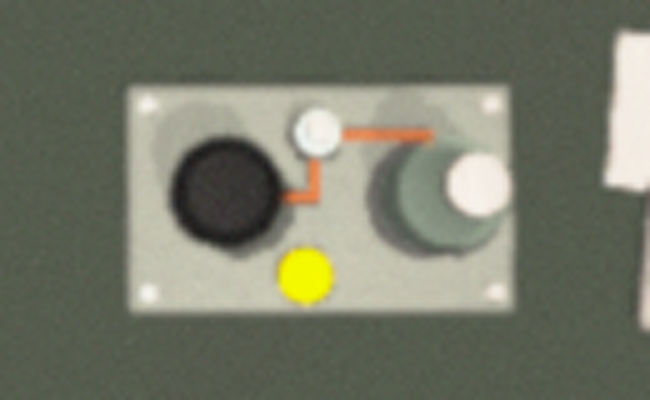

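{"fn": "arm_command", "kwargs": {"targets": [[[0.04,-0.03,-0.02,0,0,-6,1],[0.08,-0.063,-0.02,0,0,-12,1],[0.12,-0.094,-0.02,0,0,-19,1],[0.16,-0.126,-0.02,0,0,-26,1],[0.2,-0.157,-0.02,0,0,-33,1],[0.24,-0.189,-0.02,0,0,-40,1],[0.28,-0.22,-0.02,0,0,-47,1],[0.32,-0.252,-0.02,0,0,-54,1],[0.36,-0.283,-0.02,0,0,-60,1],[0.4,-0.315,-0.02,0,0,-66,1]]]}}

```text
time_s: 2.1
tool_pos: [0.4741, -0.2122, 0.243]
tool_rot: [179.9, 0.1, 83.2]
force: [0.2, -1.1, -0.6]
grip_width: 0.0154
```

```bash
python3 - <<'E'
from h import *
o=get_obs();print({k:np.round(v,4) for k,v in o.items()})
t=R.from_euler('xyz',o['tool_rot'],degrees=True)
print(t.inv().apply(np.array([.512,-.1575,.13])-o['tool_pos']), (t.inv()*R.from_euler('xyz',[180,0,90],degrees=True)).as_rotvec(degrees=True))
E
```

```text
{'time_s': np.float64(2.1), 'qpos': array([ 49.6875,   3.2647, -29.4735,  98.9209,   1.6827,  78.1783,
        13.1491]), 'joint_velocities': array([-30.3204,  10.9394, -28.221 ,  -9.5899,   6.449 ,   0.2526,
         0.1124]), 'effort': array([ 2.43570e+00, -3.32322e+01,  4.50000e-02, -3.01030e+01,
       -2.73400e-01,  3.58300e-01,  2.15000e-02]), 'tool_pos': array([ 0.4741, -0.2122,  0.243 ]), 'tool_rot': array([1.799487e+02, 5.490000e-02, 8.323830e+01]), 'force': array([ 0.2459, -1.1413, -0.5649]), 'wrist_torque': array([-0.0617, -0.104 ,  0.0218]), 'grip_width': np.float64(0.0154)}
[0.05889653 0.03108102 0.11295709] [ 0.04804503  0.05784693 -6.76171688]
```

{"fn": "arm_command", "kwargs": {"targets": [[[0.025,0.013,0,0,0,-3,1],[0.05,0.026,0.01,0,0,-7,1],[0.05,0.026,0.04,0,0,-7,1],[0.05,0.026,0.07,0,0,-7,1],[0.05,0.026,0.09,0,0,-7,1],[0.05,0.026,0.1,0,0,-7,1],[0.05,0.026,0.1,0,0,-7,1],[0.05,0.026,0.1,0,0,-7,1]]]}}

```text
time_s: 2.9
tool_pos: [0.5057, -0.1677, 0.1435]
tool_rot: [179.9, 0.0, 90.0]
force: [0.1, 0.3, 0.1]
grip_width: 0.0006
```

```bash
python3 - <<'E'
from h import *
o=get_obs();print({k:np.round(v,4) for k,v in o.items()})
for n in ['side','wrist']: save(read_camera(n),n+'1')
E
```

```text
{'time_s': np.float64(2.9), 'qpos': array([ 45.3751,   9.4992, -32.5224, 104.7339,   5.5336,  67.2543,
        11.0696]), 'joint_velocities': array([ 0.0154, -0.6304, -0.1349, -0.7223,  0.0089, -0.1181, -0.1169]), 'effort': array([ 1.46000e-02, -3.33427e+01, -2.50200e+00, -2.85154e+01,
       -4.16000e-02,  8.17000e-02, -1.70000e-03]), 'tool_pos': array([ 0.5057, -0.1677,  0.1435]), 'tool_rot': array([1.799284e+02, 2.880000e-02, 8.999770e+01]), 'force': array([0.0924, 0.2621, 0.0764]), 'wrist_torque': array([-0.0289, -0.1071,  0.0214]), 'grip_width': np.float64(0.0006)}
```

View pics/side1.png

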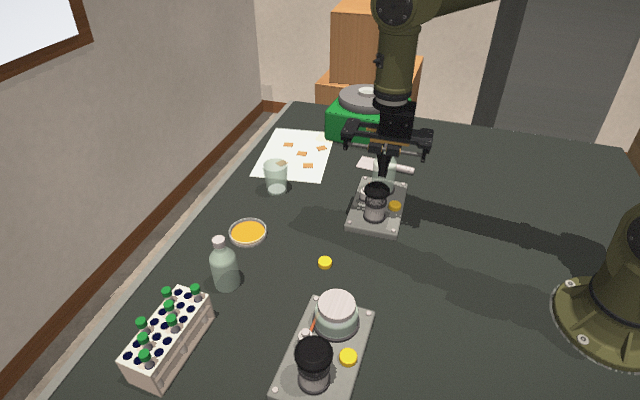

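View pics/wrist1.png

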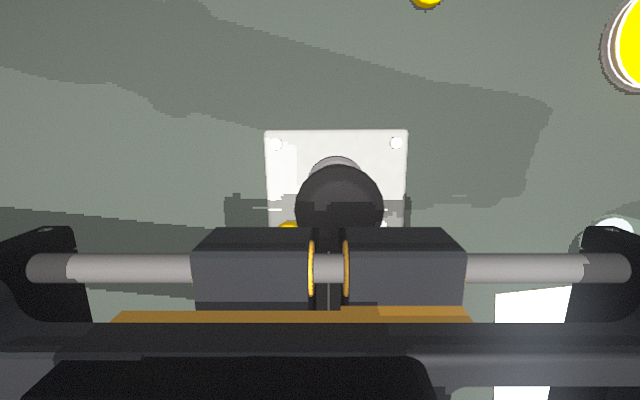

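The fingers are shut and sit about 10 mm short in y and 6 mm short in x, above the head (376,188). I'll centre them, then press once and check the force.

{"fn": "arm_command", "kwargs": {"targets": [[[0.01,0.006,0,0,0,0,1],[0.01,0.006,0.015,0,0,0,1],[0.01,0.006,0.025,0,0,0,1],[0.01,0.006,0.033,0,0,0,1],[0.01,0.006,0.04,0,0,0,1],[0.01,0.006,0.045,0,0,0,1],[0.01,0.006,0.048,0,0,0,1],[0.01,0.006,0.048,0,0,0,1],[0.01,0.006,0.048,0,0,0,1]]]}}

```text
time_s: 3.9
tool_pos: [0.511, -0.1569, 0.0954]
tool_rot: [-180.0, -0.0, 90.0]
force: [-3.6, 2.7, 12.5]
grip_width: 0.0007
```

```bash
python3 - <<'E'
from h import *
o=get_obs();print({k:np.round(v,4) for k,v in o.items()})
c=read_camera('side');cv2.imwrite('pics/s2.png',cv2.resize(c['img'][100:260,300:460],None,fx=3.7,fy=3.7)[:,:,::-1])
E
```

```text
{'time_s': np.float64(3.9), 'qpos': array([ 43.6967,  12.8626, -32.6797, 107.2526,   7.8063,  62.1364,
         8.0235]), 'joint_velocities': array([ 0.0844,  0.0288, -0.0008,  0.0564, -0.0161, -0.0138, -0.0076]), 'effort': array([ 6.74400e-01, -3.09059e+01, -2.09780e+00, -2.52163e+01,
        5.77200e-01, -1.47160e+00, -6.80000e-03]), 'tool_pos': array([ 0.511 , -0.1569,  0.0954]), 'tool_rot': array([-1.799552e+02, -1.640000e-02,  9.002020e+01]), 'force': array([-3.5746,  2.7009, 12.5181]), 'wrist_torque': array([0.6428, 0.7771, 0.0165]), 'grip_width': np.float64(0.0007)}
```

View pics/s2.png

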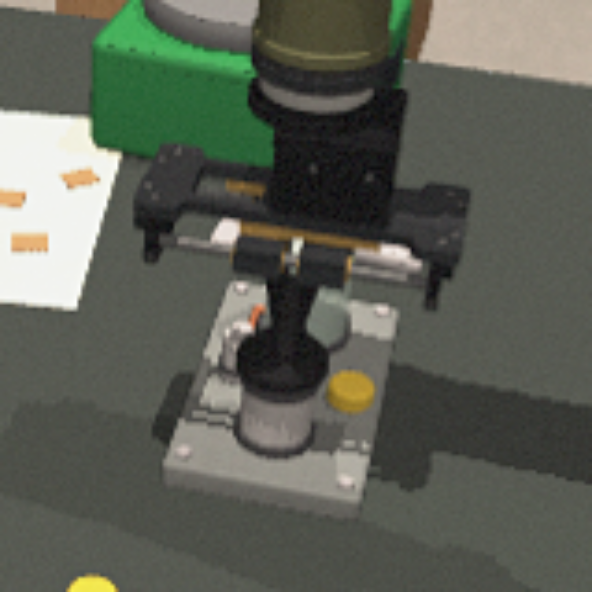

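Pressed to z 0.0954 at 12.5 N, which is the stop. Release, then a second stroke.

{"fn": "arm_command", "kwargs": {"targets": [[[0,0,-0.012,0,0,0,1],[0,0,-0.027,0,0,0,1],[0,0,-0.027,0,0,0,1],[0,0,-0.027,0,0,0,1],[0,0,-0.027,0,0,0,1],[0,0,-0.014,0,0,0,1],[0,0,-0.006,0,0,0,1],[0,0,0.001,0,0,0,1],[0,0,0.001,0,0,0,1],[0,0,0.001,0,0,0,1]]]}}

```text
time_s: 4.95
tool_pos: [0.512, -0.158, 0.0954]
tool_rot: [179.9, 0.1, 90.0]
force: [-4.1, 0.1, 16.6]
grip_width: 0.0002
```

```bash
cat > pin.py <<'E'
from h import *
import sys
o=get_obs();print(o['time_s'],np.round(o['tool_pos'],4),np.round(o['force'],1))
for n in ['side','top']:
    c=read_camera(n);A=R.from_euler('xyz',c['attitude'],degrees=True).as_matrix()
    v,u=np.mgrid[0:400,0:640];z=c['z_map']
    nn=cv2.undistortPoints(np.stack([u,v],-1).reshape(-1,1,2).astype(float),np.array(c['K']),np.array(c['D'])).reshape(400,640,2)
    P=np.dstack([nn,np.ones((400,640))])*z[...,None]@A.T+c['origin']
    def zz(cx,cy,r,lo,hi):
        k=(z>0)&(P[...,2]>lo)&(P[...,2]<hi)&(np.hypot(P[...,0]-cx,P[...,1]-cy)<r)
        return np.round(np.sort(P[k][:,2])[::-1][:12:3],4)
    print(n,'pin',zz(.548,-.212,.016,.05,.12),'plunger',zz(.512,-.157,.028,.085,.125))
    print([(r['conf'],np.round(r['position']),np.round(px(c,r['position']),3)) for r in search_frame('pin_tall_tip',n)[:2]])
    if n=='side': cv2.imwrite(f'pics/{sys.argv[1]}.png',cv2.resize(c['img'][100:260,300:460],None,fx=3.7,fy=3.7)[:,:,::-1])
E
python3 pin.py s3
```

```text
4.95 [ 0.512  -0.158   0.0954] [-4.1  0.1 16.6]
side pin [0.076  0.0744 0.0738 0.0736] plunger [0.1245 0.124  0.1226 0.1224]
[(0.55, array([314., 350.]), array([0.529, 0.28 , 0.114]))]
top pin [] plunger []
[]
```

View pics/s3.png

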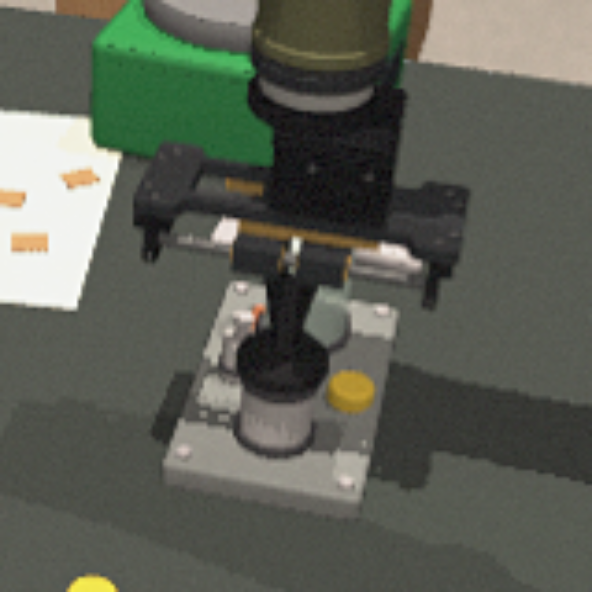

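The pin rose to about 0.074, so full strokes register. I'll repeat.

{"fn": "arm_command", "kwargs": {"targets": [[[0,0,-0.012,0,0,0,1],[0,0,-0.028,0,0,0,1],[0,0,-0.028,0,0,0,1],[0,0,-0.028,0,0,0,1],[0,0,-0.028,0,0,0,1],[0,0,-0.014,0,0,0,1],[0,0,-0.006,0,0,0,1],[0,0,0,0,0,0,1],[0,0,0,0,0,0,1],[0,0,0,0,0,0,1]]]}}

```text
time_s: 6.15
tool_pos: [0.5118, -0.1577, 0.0954]
tool_rot: [180.0, 0.1, 90.0]
force: [-5.3, 0.8, 19.1]
grip_width: 0.0003
```

{"fn": "arm_command", "kwargs": {"targets": [[[0,0,-0.012,0,0,0,1],[0,0,-0.028,0,0,0,1],[0,0,-0.028,0,0,0,1],[0,0,-0.028,0,0,0,1],[0,0,-0.028,0,0,0,1],[0,0,-0.014,0,0,0,1],[0,0,-0.006,0,0,0,1],[0,0,0,0,0,0,1],[0,0,0,0,0,0,1],[0,0,0,0,0,0,1]]]}}

```text
time_s: 7.15
tool_pos: [0.5118, -0.1576, 0.0953]
tool_rot: [180.0, 0.1, 90.0]
force: [-4.5, 1.3, 18.7]
grip_width: 0.0003
```

{"fn": "arm_command", "kwargs": {"targets": [[[0,0,-0.012,0,0,0,1],[0,0,-0.028,0,0,0,1],[0,0,-0.028,0,0,0,1],[0,0,-0.028,0,0,0,1],[0,0,-0.028,0,0,0,1],[0,0,-0.014,0,0,0,1],[0,0,-0.006,0,0,0,1],[0,0,0,0,0,0,1],[0,0,0,0,0,0,1],[0,0,0,0,0,0,1]]]}}

```text
time_s: 8.15
tool_pos: [0.5118, -0.1577, 0.0953]
tool_rot: [180.0, 0.1, 90.0]
force: [-3.8, 1.5, 18.7]
grip_width: 0.0003
```

```bash
python3 pin.py s4
```

```text
8.15 [ 0.5118 -0.1577  0.0953] [-3.8  1.5 18.7]
side pin [0.0999 0.0984 0.0977 0.0973] plunger [0.125  0.1246 0.1235 0.1226]
[(0.45, array([368., 181.]), array([ 0.557, -0.304,  0.025]))]
top pin [] plunger []
[]
```

View pics/s4.png

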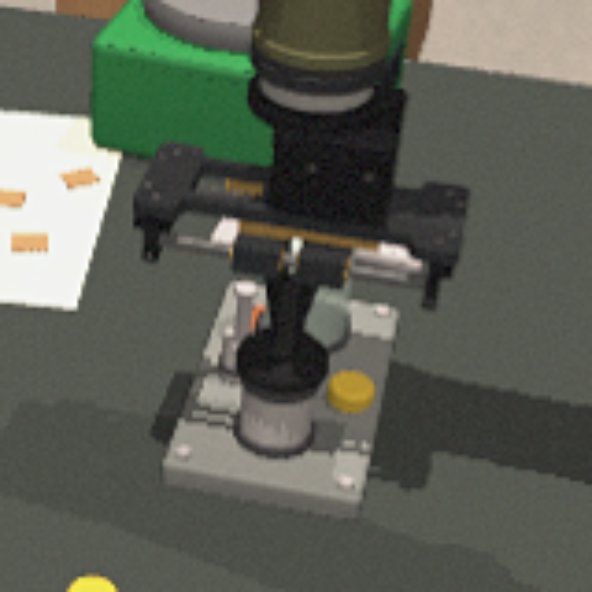

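The pin now stands tall (tip at 247,290 in the crop, about 0.098 m). I'll do three more strokes for margin, since it stops by itself at full, then lift away.

{"fn": "arm_command", "kwargs": {"targets": [[[0,0,-0.012,0,0,0,1],[0,0,-0.028,0,0,0,1],[0,0,-0.028,0,0,0,1],[0,0,-0.028,0,0,0,1],[0,0,-0.028,0,0,0,1],[0,0,-0.014,0,0,0,1],[0,0,-0.006,0,0,0,1],[0,0,0,0,0,0,1],[0,0,0,0,0,0,1],[0,0,0,0,0,0,1]]]}}

```text
time_s: 9.35
tool_pos: [0.5118, -0.1577, 0.0953]
tool_rot: [180.0, 0.1, 90.0]
force: [-6.0, 0.7, 18.6]
grip_width: 0.0004
```

{"fn": "arm_command", "kwargs": {"targets": [[[0,0,-0.012,0,0,0,1],[0,0,-0.028,0,0,0,1],[0,0,-0.028,0,0,0,1],[0,0,-0.028,0,0,0,1],[0,0,-0.028,0,0,0,1],[0,0,-0.014,0,0,0,1],[0,0,-0.006,0,0,0,1],[0,0,0,0,0,0,1],[0,0,0,0,0,0,1],[0,0,0,0,0,0,1]]]}}

```text
time_s: 10.35
tool_pos: [0.5117, -0.1576, 0.0953]
tool_rot: [180.0, 0.1, 90.0]
force: [-5.3, 1.1, 19.6]
grip_width: 0.0004
```

{"fn": "arm_command", "kwargs": {"targets": [[[0,0,-0.012,0,0,0,1],[0,0,-0.028,0,0,0,1],[0,0,-0.05,0,0,0,1],[0,0,-0.08,0,0,0,1],[0,0,-0.11,0,0,0,1],[0,0,-0.14,0,0,0,1],[0,0,-0.15,0,0,0,1],[0,0,-0.15,0,0,0,1],[0,0,-0.15,0,0,0,1],[0,0,-0.15,0,0,0,1]]]}}

```text
time_s: 11.35
tool_pos: [0.5101, -0.1572, 0.2414]
tool_rot: [-179.8, -0.1, 90.0]
force: [0.3, -0.0, 0.4]
grip_width: 0.0006
```

```bash
python3 pin.py s5
```

```text
11.35 [ 0.5101 -0.1572  0.2414] [ 0.3 -0.   0.4]
side pin [0.1037 0.102  0.1015 0.1012] plunger [0.1193 0.1186 0.1183 0.1182]
[(0.47, array([368., 178.]), array([ 0.545, -0.213,  0.098]))]
top pin [] plunger [0.1103 0.1084 0.1076 0.1043]
[(0.51, array([377., 138.]), array([ 0.81 , -0.234,  0.003]))]
```

View pics/s5.png

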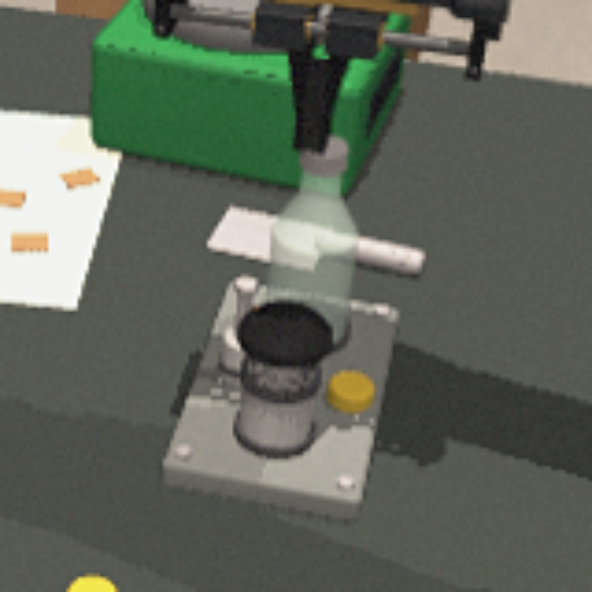

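The pin's rise has stopped: three further releases added only about 4 mm, tip now about 0.10 m. The plunger looks up. As a last check I'll compare against the first picture before handing in.

```bash
python3 - <<'E'
from h import *
a=cv2.imread('pics/side0.png');c=read_camera('side');b=c['img'][:,:,::-1]
o=[cv2.resize(x[100:260,300:440],None,fx=2.8,fy=2.8) for x in (a,b)]
cv2.imwrite('pics/cmp.png',np.hstack(o))
for t in ['cap_a','flask','dish','beaker','plunger_tall_top','spatula']: print(t,[(r['conf'],np.round(px(c,r['position']),3)) for r in search_frame(t,'side')[:3]])
E
```

```text
cap_a [(0.71, array([0.592, 0.002, 0.014])), (0.56, array([0.483, 0.236, 0.039])), (0.23, array([0.561, 0.226, 0.065]))]
flask [(0.94, array([0.754, 0.14 , 0.078]))]
dish [(0.77, array([ 0.798, -0.036,  0.01 ]))]
beaker [(0.62, array([ 0.785, -0.191,  0.075])), (0.24, array([0.556, 0.22 , 0.057]))]
plunger_tall_top [(0.88, array([ 0.506, -0.144,  0.117]))]
spatula [(0.75, array([ 0.583, -0.426,  0.003]))]
```

View pics/cmp.png

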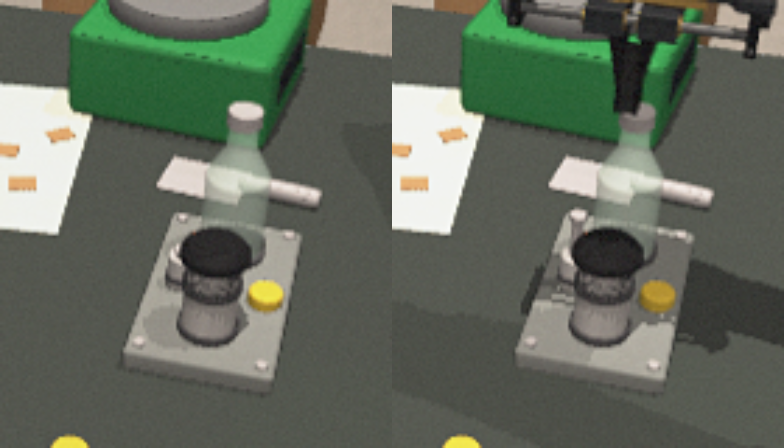

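The left half is the start and the right half is now. The plunger head is at the same height in both, (216,252) and (608,252). The pin is out at (577,215), and the cap and spatula haven't moved. Handing in.

```bash
python3 -c "
from cell import *
print(sign_off())"
```

```text
the job is handed in; nothing more can be done
None
```

I pumped the tall-bottle station's plunger with the shut fingertips for six full strokes, each down to its stop (z about 0.095 m, 12 to 20 N). I then lifted clear and handed the job in at about 11.5 s.

- **Pin:** its tip rose from about 0.066 m to about 0.10 m on the side camera, which can read a few mm high. The last three releases could have added 24 mm but added only about 4, so it looks to be at its upper stop. The top camera could not see the pin because the gripper was in the way. The network found the tip at 0.098 m with only moderate confidence.
- **Plunger:** in the last picture it stands at its starting height. Depth gave 0.117 to 0.119 m on the side camera. The top camera gave a maximum of 0.110 m, but the gripper partly hid the head, so I don't trust that figure.
- **Everything else:** nothing loose looks moved. In the final check the network missed the cap on the tall station, but the picture shows it where it was. The arm never went near the squat-jar station; I did not re-measure its plunger and pin at the end.

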